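Put the gold-flake jar away along the storage rail

TASK

Push the wide gold-flake jar straight across the table until it touches the wall of the aluminium storage rail, then slide it along that wall, staying against the wall all the way, to the sprung orange pad of the end stop. Press it against the pad with about 8 N (never more than 15 N) for half a second, then back away slowly so the jar stays standing against both the wall and the pad; do not ram the wall and leave the other containers alone.

Things in the scene. Friction and masses are not known exactly. Their poses are not given: they have to be found in the camera images.
- jar: Wide smooth closed jar full of gold flake, black lid with a gold disc: a plain upright cylinder 94 mm across, 64 mm high, 0.3 to 0.55 kg; too wide to grip. Origin: centre of its underside, z up; it spins as it rolls on the wall. Starts loose, 25 to 65 mm clear of the wall, near the rail's +y end. Drag on the table about 1 to 4 N, varies. Push it below 40 mm height to keep it upright.
- rail: Low straight aluminium rail fixed to the table; wall 480 mm long (local y), 36 mm high, 18 mm thick. Origin on the table, middle of the wall's face towards the robot; local -x points out of that face to the robot's side, so a jar touching the wall has its centre at local x = -47 mm. Its foot, 4 mm high, reaches 48 mm behind the face. Place and yaw vary.
- endstop: Grey block fixed at the rail's -y end, axes parallel to the rail's, 70 mm (x) by 50 (y) by 44 mm high. Origin on the table, middle of its front face, which looks along local +y to the oncoming jar, 47 mm out from the wall's face and 200 mm from the rail's middle. It carries a rod with a sprung orange pad (see the next entry).
- rod_exit (a point): Point on the block's front face, 24 mm up, where the rod comes out. The pad on the rod (56 mm wide, 32 mm high, centred at this height, square to the wall) faces local +y. The rod's length varies and is not reported: the pad's free face stands 25 to 80 mm in front of this point; find it by contact or sight. It yields on a spring, travel 8 mm; eased off slowly, the jar stays touching it.
- pigment: Bystander: small blue pigment jar with black cap, 42 mm in diameter, 70 mm high; origin at the centre of its underside. On the robot's side of the rail.
- dropper: Bystander: small dark dropper bottle with white cap, 32 mm in diameter, 66 mm high; origin at the centre of its underside. Behind the rail.
- tub: Bystander: blue tub, 68 mm in diameter, 60 mm high; origin at the centre of its underside. Behind the rail.

How it is judged:
By the outcome, as a careful person would: the job done as asked, in the order asked, and still so for the second after the job is handed in, with the robot touching nothing.
It also fails if it takes over 64 s, if anything falls off the work surface, if the arm or the gripper's body presses on something with over 40 N, if the wrist force passes 120 N, or if a joint passes its speed limit or range.

ROBOT

A 6-joint arm with a two-finger parallel gripper is mounted at the origin on the work surface. World frame = base frame: x ahead of the robot, y to its left, z up, the work surface at z = 0. Lengths are in m, angles in rad, forces in N, time in s.
With the tool pointing down it reaches from about 0.375 to 0.975 m from the base axis. Payload 3.8 kg.
Tool frame: the origin (TCP) lies on the centre line of the jaws, within the pads' length; the fingertips stand 14 mm ahead of it and the grasp point (between the pads) lies 5 mm behind it; z points along the fingers, y is the line along which they close (so a half turn about z gives the same grasp; the last joint's range is limited). The gripper opens to 85 mm and grips with 20 to 120 N. Pads are 22 mm wide; open, the fingers measure 114 mm over their backs; the gripper's body (76 mm by 85 mm) begins 54 mm behind the grasp point. The pads swing forward as they close: fully open they stand 13 mm farther back than shut.
Start: joints at [-1.379, 0.264, 1.604, -0, 1.274, -0.037], TCP at [0.153, -0.657, 0.245] pointing down, gripper open.
Joint ranges: [-2.63, 2.63], [-0.94, 2.18], [0.31, 2.57], [-1.31, 4.45], [0, 2.66], [-2.55, 2.55]. Speed limits (rad/s): [2.57, 2.57, 3.14, 3.14, 3.14, 3.14].

INTERFACE

Orientations are given as a rotation vector (axis times angle).
In Python, from workcell import bot, eyes, spot_in gives the robot as it stands.
- The arm moves only by the tool carry_out, never from a script. Its argument "series" is text: rows parted by semicolons, each of 4 numbers parted by spaces: the shift along the world's x, y, z in m, then the turn about the world's z in degrees. In form: tx ty tz roll; .... A call has 1 to 20 rows; each row shifts and turns the commanded pose from where the row before left it; what a row does not reach is not made up. A row lasts 1/8 s, in which the tool goes at most 62.5 mm and 10.7 degrees, less where a joint would pass 70% of its speed; a pose out of reach is approached as far as the arm can. A call is refused whole if a number of a shift passes 0.0625 or a number of a turn 10.7, either way. A call with a gripper value outside its range is refused whole. "jaw" is the gripper command: -1 is shut, 1 is fully open, values between are in proportion, set as the call begins (left out, the last holds). The fingers move at their own pace and stop on an object; "grip_force" is the grip in N (left out, the last holds). Time passes only in rows, so rows that do not move let the fingers close. It gives the time, the measured TCP pose, the force, the opening and the grip force at its end, in the units of the state.
- bot.read_state(): the state, without advancing time (a new reading comes with each control period).
- eyes.read_camera(name): name is "scene" or "top"; returns (picture, depth): 420x560x3 uint8, blue, green, red; 420x560 float32, m along the optical axis (not along the pixel's ray), 0 where there is no reading.
- eyes.get_calibration(name): a dict with "K" (3x3 intrinsics, pixels), "distortion" ([k1, k2, p1, p2, k3] as OpenCV has them; the pictures are not rectified), "position" and "rotation" of the camera in the world. Camera axes: x right, y down, z forward; pixel columns grow to the right and rows downward; lengths in m; the calibration is good to about 2 mm. A picture is of the moment at which its call begins. get_calibration takes no time and is no camera call.
- bot.finish_job(): hands the job in; it is judged then, once.
Trained networks look in the newest picture that a camera, given by its name, has taken for a name from the list of things; names that differ only in an ending like _2 or _b are one class to them, and where a whole thing is asked for, a point or a joint stands for the part that bears it (a point fixed in the world has none). Each returns a list of dicts, best first, with "score" (0 to 1); they miss things now and then, are a little off and sometimes report something else, mostly with a low value. They report only what shows in the picture. A call takes as long as a camera call.
- spot_in(camera, target): "rect" ([centre column, centre row, width, height] in pixels, round what is visible of it).
The state is a dict: "time": time; "q": joint angles; "joint_vel": joint speeds; "joint_torque": joint torques, N m; "tool_pos": TCP position; "tcp_rot": TCP orientation; "wrist_force": force on the tool from outside, world axes, zero at the start; "torque": the same for the moment, N m; "width": opening from 0.0 (shut) to 1.0 (fully open); "grip_force": force on a finger pad.
Only numpy, scipy, OpenCV 4.12 (cv2) and the standard library are available. Lean on these libraries where they do the work, as an engineer would, in place of code of your own. Each camera call takes 0.05 s, during which the arm holds its last target. There are 200 camera calls.

## Working session

There is one attempt and no reset: what is moved stays moved. The work goes in short steps, Python scripts to look and compute and a tool call to move; the robot and the scene stay as the last step left them, time stands still between calls to the robot, and variables do not carry over. Pictures are saved under pics/ and viewed, at most 10 in all, crops included, and the job is handed in when it is done.

Besides the shell and the picture viewer there is one more tool, called as name(argument=value, ...) on one line, values as JSON. carry_out: Moves the arm, as the interface text tells. Its arguments: {"type":"object","properties":{"series":{"type":"string"},"jaw":{"type":"number"},"grip_force":{"type":"number"}},"required":["series"]}

```bash
mkdir -p pics; ls; cat > h.py <<'E'
import numpy as np, cv2
from workcell import bot, eyes, spot_in
def look(c,fn=None):
    im,d=eyes.read_camera(c)
    if fn: cv2.imwrite('pics/'+fn,im)
    return im,d
def world(c,uv,z=None,d=None):
    k=eyes.get_calibration(c);K=np.array(k['K']);D=np.array(k['distortion'])
    p=cv2.undistortPoints(np.array(uv,float).reshape(-1,1,2),K,D).reshape(-1,2)
    R=np.array(k['rotation']);
    if R.shape!=(3,3): R=cv2.Rodrigues(R)[0]
    t=np.array(k['position']); r=np.c_[p,np.ones(len(p))]@R.T
    s=np.asarray(d) if d is not None else (z-t[2])/r[:,2]
    return t+r*np.reshape(s,(-1,1))
E
python3 - <<'E'
from h import *
np.set_printoptions(precision=4,suppress=True)
for c in('scene','top'):
    im,d=look(c,c+'1.png'); print(c,eyes.get_calibration(c)['position'],np.array(eyes.get_calibration(c)['rotation']).tolist())
    for n in('jar','rail','endstop','rod_exit','pigment','dropper','tub'):
        for s in spot_in(c,n)[:2]:
            print(n,round(s['score'],2),np.round(s['rect'],1),world(c,[s['rect'][:2]],z={'jar':.064,'pigment':.07}.get(n,.036))[0])
print(bot.read_state())
E
```

```text
pics
scene [ 1.0367 -0.1845  0.7496] [-2.1608103259471765, -1.449174749672384, 0.4606584321335205]
jar 0.57 [379.5 181.6  56.4  64.7] [0.6059 0.1775 0.064 ]
rail 0.69 [309.1 255.8 283.7  82.4] [0.6811 0.0094 0.036 ]
endstop 0.62 [197.  238.6  79.4  50.8] [ 0.5784 -0.1525  0.036 ]
rod_exit 0.56 [198.4 239.2  78.4  54.7] [ 0.5804 -0.1507  0.036 ]
pigment 0.96 [222.2 159.2  23.8  36.9] [ 0.456  -0.0633  0.07  ]
dropper 0.61 [280.4 303.8  22.5  33.2] [ 0.742  -0.0668  0.036 ]
tub 0.69 [371.9 298.1  46.5  48.7] [0.7874 0.0692 0.036 ]
top [0.4585 0.0016 0.701 ] [-2.209150224800428, 1.9671922410332352, -0.21875739419909687]
jar 0.93 [172.9 215.4  65.1  63.3] [0.5774 0.184  0.064 ]
rail 0.59 [286.8 180.1 272.9 107.3] [0.6633 0.0149 0.036 ]
rail 0.24 [263.1 113.2  35.6  47.9] [0.7779 0.0688 0.036 ]
endstop 0.64 [384.  252.8  87.3  57.2] [ 0.5612 -0.1516  0.036 ]
rod_exit 0.7 [382.4 250.   88.5  63.2] [ 0.5654 -0.1488  0.036 ]
pigment 0.95 [315.2 336.6  31.5  27.5] [ 0.4236 -0.0526  0.07  ]
dropper 0.93 [339.9 141.9  15.3  24.1] [ 0.7404 -0.0667  0.036 ]
{'time': 0.8, 'q': array([-1.3789,  0.2639,  1.604 , -0.    ,  1.2737, -0.0369]), 'joint_vel': array([-0.0016,  0.0005, -0.0013,  0.0026,  0.0009, -0.0013]), 'joint_torque': array([ -0.0013, -51.4981, -36.7696,   0.    ,   0.0005,   0.    ]), 'tool_pos': array([ 0.1531, -0.6574,  0.2453]), 'tcp_rot': array([3.121 , 0.3586, 0.    ]), 'wrist_force': array([ 0.4251,  0.4445, -0.6719]), 'torque': array([ 0.021 , -0.0744,  0.0152]), 'grip_force': 0.0, 'width': 1.0029570545620803}
```

View pics/top1.png

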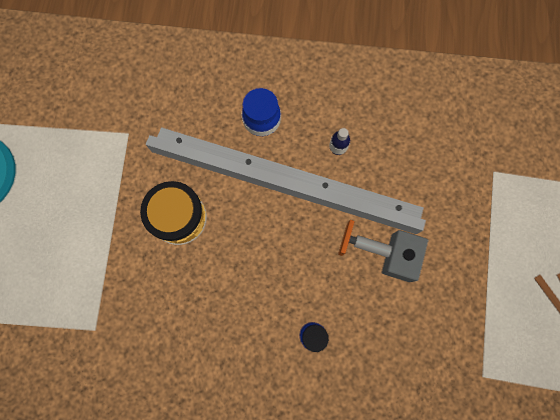

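View pics/scene1.png

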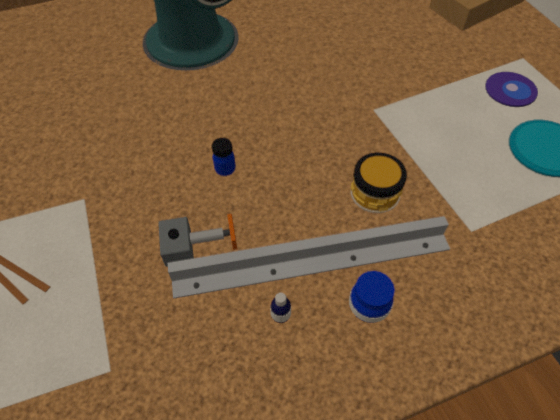

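```bash
python3 - <<'E'
from h import *
np.set_printoptions(precision=4,suppress=True)
im,d=look('top'); H,W=d.shape
v,u=np.mgrid[0:H,0:W]; P=world('top',np.c_[u.ravel(),v.ravel()],d=d.ravel())
ok=(d.ravel()>0)
t=P[ok&(np.abs(P[:,2])<.03)]; print('table z med',np.median(t[:,2]))
w=ok&(P[:,2]>.03)&(P[:,2]<.0415)
np.save('P.npy',P)
m=(w.reshape(H,W)*255).astype('uint8')
o=im.copy(); o[m>0]=(0,0,255)
o[(ok&(P[:,2]>.056)).reshape(H,W)]=(0,255,0)
o[(ok&(P[:,2]>.0415)&(P[:,2]<.048)).reshape(H,W)]=(255,255,0)
cv2.imwrite('pics/m.png',np.hstack([o])[60:400])
q=(P[:,2]>.058)&ok&(np.hypot(P[:,0]-.577,P[:,1]-.184)<.08)
c,r=cv2.minEnclosingCircle(P[q][:,:2].astype('float32'));print('jar',c,r,np.median(P[q][:,2]))
E
```

```text
table z med 0.0007367687482928709
jar (0.5864825248718262, 0.19023479521274567) 0.047105804085731506 0.0649724617705505
```

The pictures show the jar at top (171,211), the wall from about (150,148) to (424,230), the orange pad at (346,238), the block at (405,256), and the pigment jar clear of the path at (314,337). Next I fit the wall face.

```bash
python3 - <<'E'
from h import *
np.set_printoptions(precision=4,suppress=True)
P=np.load('P.npy')
a=(P[:,2]>.0335)&(P[:,2]<.0395)&(P[:,0]>.53)&(P[:,1]<.27)&(P[:,1]>-.24)
Q=P[a]; 
m=np.zeros(420*560,'uint8'); m[a]=255; m=m.reshape(420,560)
n,l,s,_=cv2.connectedComponentsWithStats(m)
k=1+np.argmax(s[1:,2]); Q=P[(l==k).ravel()]
c,sz,ang=cv2.minAreaRect((Q[:,:2]*1000).astype('float32')); print('wall top',c,sz,ang,len(Q))
b=cv2.boxPoints((c,sz,ang));print(b)
# block top
q=(P[:,2]>.0415)&(P[:,2]<.047)&(np.hypot(P[:,0]-.561,P[:,1]+.17)<.06)
print('block',cv2.minAreaRect((P[q][:,:2]*1000).astype('float32')),q.sum())
# orange pad
im,d=look('top'); hsv=cv2.cvtColor(im,cv2.COLOR_BGR2HSV)
o=cv2.inRange(hsv,(3,170,120),(12,255,255)).ravel()>0
uv=np.arange(420*560)
sel=o&(np.hypot(uv%560-346,uv//560-238)<25)
print(sel.sum(),'pad',np.percentile(P[sel],[5,50,95],axis=0))
pt=sel&(P[:,2]>.036);print(pt.sum(),cv2.minAreaRect((P[pt][:,:2]*1000).astype('float32')))
E
```

```text
wall top (660.2896118164062, 22.64385986328125) (480.7832336425781, 19.533035278320312) 78.6136703491211 3144
[[ 603.2564 -211.0883]
 [ 622.405  -214.9446]
 [ 717.3228  256.376 ]
 [ 698.1743  260.2323]]
block ((561.35205078125, -186.3712158203125), (51.00963592529297, 70.46598815917969), 78.21298217773438) 1310
159 pad [[ 0.5557 -0.0971  0.0382]
 [ 0.5797 -0.0909  0.0402]
 [ 0.604  -0.0847  0.042 ]]
158 ((580.5196533203125, -91.24504852294922), (7.507690906524658, 55.32815933227539), 78.53195190429688)
```

carry_out(series="0.035 0.035 0 0;0.035 0.035 0 0;0.035 0.035 0 0;0.035 0.035 0 0;0.035 0.035 0 0;0.035 0.035 0 0;0.035 0.035 0 0;0.035 0.035 0 0;0.0067 0.0585 0 0;0.0067 0.0585 0 0;0.0067 0.0585 0 0;0.0067 0.0585 0 0;0.0067 0.0585 0 0;0.0067 0.0585 0 0;0.0067 0.0585 0 0;0.0067 0.0585 0 0;0.0067 0.0585 0 0;0.0067 0.0585 0 0", jaw=0.18, grip_force=40)

```text
time: 3.15
tool_pos: [0.5001, 0.2096, 0.2457]
tcp_rot: [-3.121, -0.359, -0.002]
wrist_force: [0.7, 0.1, 1.2]
width: 0.592
grip_force: 0.0
```

carry_out(series="0 0 -0.005 10.4;0 0 -0.01 10.4;0 0 -0.01 10.4;0 0 -0.01 10.4;0 0 -0.01 10.4;0 0 -0.01 10.4;0 0 -0.01 10.4;0 0 -0.01 10.4;0 0 -0.01 10.4;0 0 -0.01 10.4;0 0 -0.01 10.4;0 0 -0.01 10.4;0 0 -0.01 10.4;0 0 -0.005 10.4;0 0 0 9.9;0 0 0 0")

```text
time: 5.15
tool_pos: [0.5002, 0.2077, 0.1153]
tcp_rot: [0.315, 3.126, 0.0]
wrist_force: [0.3, 0.3, -0.1]
width: 0.59
grip_force: 0.0
```

carry_out(series="0 0 -0.02 0;0 0 -0.02 0;0 0 -0.02 0;0 0 -0.018 0;0 0 -0.009 0;0 0 0 0")

```text
time: 5.9
tool_pos: [0.4996, 0.2074, 0.0276]
tcp_rot: [-0.313, -3.125, 0.001]
wrist_force: [-0.5, 0.1, 0.9]
width: 0.588
grip_force: 0.0
```

```bash
python3 - <<'E'
from h import *
look('top','top2.png'); im,d=look('scene','scene2.png')
print(bot.read_state()['tool_pos'],bot.read_state()['wrist_force'])
E
```

```text
[0.50060274 0.20780329 0.02877234] [-0.45237506 -0.42525842  0.15448826]
```

View pics/scene2.png

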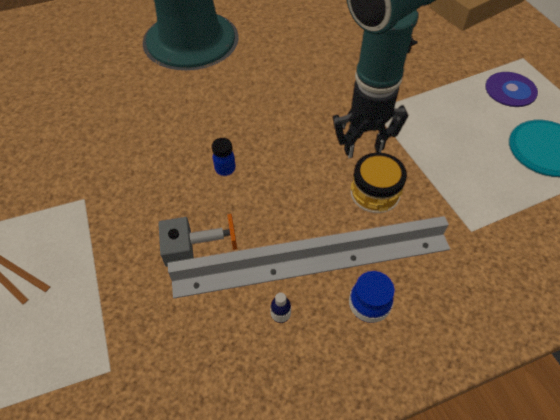

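The arm's fingers stand at about (365,145), squarely behind the jar at (380,180), and nothing else is nearby. I start pushing.

carry_out(series="0.0049 -0.001 0 0;0.0049 -0.001 0 0;0.0049 -0.001 0 0;0.0049 -0.001 0 0;0.0049 -0.001 0 0;0.00294 -0.0006 0 0;0.00196 -0.0004 0 0;0.00196 -0.0004 0 0;0.00196 -0.0004 0 0;0.00196 -0.0004 0 0;0.00196 -0.0004 0 0;0.00196 -0.0004 0 0;0.00294 -0.0006 0 0;0.00294 -0.0006 0 0;0.00294 -0.0006 0 0;0.00294 -0.0006 0 0;0.00294 -0.0006 0 0;0.00294 -0.0006 0 0;0.00294 -0.0006 0 0")

```text
time: 8.38
tool_pos: [0.56, 0.1953, 0.0282]
tcp_rot: [-0.312, -3.126, 0.0]
wrist_force: [-0.9, 0.2, 0.0]
width: 0.592
grip_force: 0.1
```

```bash
cat >> h.py <<'E'
F=np.array([.6512,.0245]);X=np.array([.9803,-.1974]);Y=np.array([.1974,.9803])
def loc(p): p=np.asarray(p)[...,:2]-F; return np.stack([p@X,p@Y],-1)
def jar(fn=None):
    im,d=look('top',fn);H,W=d.shape;v,u=np.mgrid[0:H,0:W]
    P=world('top',np.c_[u.ravel(),v.ravel()],d=d.ravel())
    hsv=cv2.cvtColor(im,cv2.COLOR_BGR2HSV);g=cv2.inRange(hsv,(14,150,90),(26,255,255)).ravel()>0
    L=loc(P);s=g&(abs(P[:,2]-.065)<.004)&(abs(L[:,1])<.24)&(L[:,0]<0)&(L[:,0]>-.16)
    c,r=cv2.minEnclosingCircle((P[s][:,:2]*1000).astype('float32'))
    h=cv2.convexHull((P[s][:,:2]*1000).astype('float32')) ; e=cv2.fitEllipse(h)
    return dict(n=int(s.sum()),circ=loc(np.array(c)/1000)*1000,r=r,ell=loc(np.array(e[0])/1000)*1000,ax=e[1],zstd=P[s][:,2].std())
E
python3 -c "
from h import *
print(jar('top3.png'));s=bot.read_state();print(s['time'],loc(s['tool_pos']),s['wrist_force'])"
```

```text
{'n': 1122, 'circ': array([-70.96912426, 149.53972751]), 'r': 36.286800384521484, 'ell': array([-68.67004103, 148.14414969]), 'ax': (64.58045959472656, 72.34514617919922), 'zstd': np.float64(0.0010275711501208868)}
8.425 [-0.12261755  0.14951687] [-0.55875857  0.6761669  -0.1165722 ]
```

carry_out(series="0.00294 -0.0006 0 0;0.00294 -0.0006 0 0;0.00294 -0.0006 0 0;0.00294 -0.0006 0 0;0.00294 -0.0006 0 0;0.00196 -0.0004 0 0;0.00098 -0.0002 0 0;0.00098 -0.0002 0 0;0.0005 -0.0001 0 0;0.0005 -0.0001 0 0;0.0005 -0.0001 0 0")

```text
time: 9.8
tool_pos: [0.58, 0.1913, 0.0283]
tcp_rot: [-0.312, -3.126, -0.0]
wrist_force: [-2.8, 0.2, 0.8]
width: 0.589
grip_force: 0.3
```

carry_out(series="0.0005 -0.0001 0 0;0.0005 -0.0001 0 0")

```text
time: 10.05
tool_pos: [0.581, 0.1911, 0.0283]
tcp_rot: [0.312, 3.126, -0.0]
wrist_force: [-2.1, 0.1, 0.7]
width: 0.591
grip_force: 0.3
```

```bash
python3 -c "
from h import *
print(jar());s=bot.read_state();print(s['time'],loc(s['tool_pos']),s['wrist_force'])"
```

```text
{'n': 1025, 'circ': array([-50.06732306, 149.76329556]), 'r': 36.76939010620117, 'ell': array([-46.28242912, 146.88023608]), 'ax': (61.16300582885742, 72.57231903076172), 'zstd': np.float64(0.0010532369142396633)}
10.1 [-0.10158553  0.14946773] [-1.56978286 -0.32853677  0.22976841]
```

carry_out(series="0.0005 -0.0001 0 0;0.0005 -0.0001 0 0")

```text
time: 10.35
tool_pos: [0.582, 0.1909, 0.0283]
tcp_rot: [0.312, 3.126, 0.0]
wrist_force: [-1.5, -0.4, 1.5]
width: 0.589
grip_force: 0.3
```

carry_out(series="0.0005 -0.0001 0 0;0.0005 -0.0001 0 0")

```text
time: 10.6
tool_pos: [0.583, 0.1907, 0.0283]
tcp_rot: [-0.312, -3.126, 0.0]
wrist_force: [-2.2, 1.5, 1.4]
width: 0.591
grip_force: 0.3
```

carry_out(series="0.0005 -0.0001 0 0;0.0005 -0.0001 0 0")

```text
time: 10.85
tool_pos: [0.584, 0.1905, 0.0283]
tcp_rot: [0.312, 3.126, 0.0]
wrist_force: [-1.7, 0.7, 1.2]
width: 0.585
grip_force: 0.3
```

carry_out(series="0.0005 -0.0001 0 0")

```text
time: 10.98
tool_pos: [0.5845, 0.1904, 0.0283]
tcp_rot: [0.312, 3.126, -0.0]
wrist_force: [-1.5, 0.6, 0.8]
width: 0.586
grip_force: 0.3
```

carry_out(series="0.0005 -0.0001 0 0;0.0005 -0.0001 0 0")

```text
time: 11.22
tool_pos: [0.5846, 0.1903, 0.0281]
tcp_rot: [-0.312, -3.124, 0.0]
wrist_force: [-5.9, 1.9, 3.4]
width: 0.591
grip_force: 1.6
```

carry_out(series="0.0005 -0.0001 0 0")

```text
time: 11.35
tool_pos: [0.5847, 0.1903, 0.0281]
tcp_rot: [-0.312, -3.123, 0.0]
wrist_force: [-7.4, 2.0, 4.3]
width: 0.588
grip_force: 2.0
```

```bash
python3 -c "
from h import *
print(jar('top4.png'));s=bot.read_state();print(s['time'],loc(s['tool_pos']),s['wrist_force'])
cv2.imwrite('pics/c4.png',cv2.resize(cv2.imread('pics/top4.png')[100:260,90:290],None,fx=3.5,fy=3.5))"
```

```text
{'n': 999, 'circ': array([-45.85520562, 149.64924983]), 'r': 36.2031364440918, 'ell': array([-43.70689267, 148.18740405]), 'ax': (64.82330322265625, 72.08219146728516), 'zstd': np.float64(0.0010990368602560641)}
11.4 [-0.09798827  0.14939704] [-6.56258176  1.35467291  3.77024823]
```

View pics/c4.png

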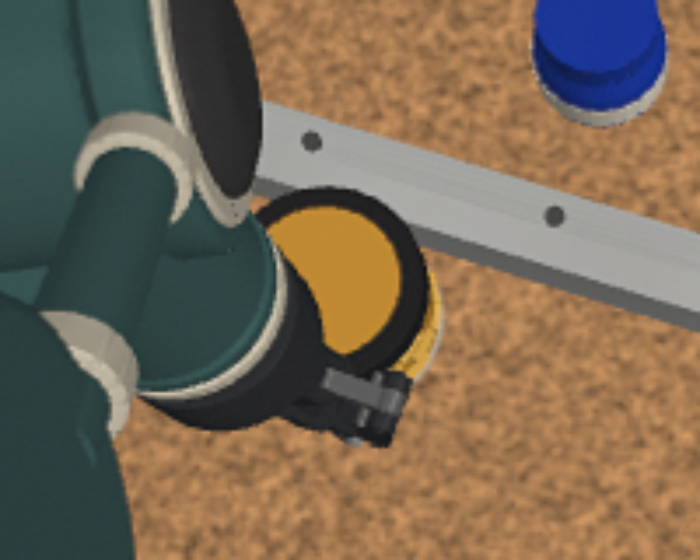

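The crop shows the jar against the wall, with its lid edge at about (420,230) over the wall face, and force rose to about 7 N, so contact is made. Next I back off and go round to its +y side.

carry_out(series="-0.0005 0.0001 0 0;-0.0005 0.0001 0 0;-0.0005 0.0001 0 0;-0.0005 0.0001 0 0;-0.0005 0.0001 0 0;-0.0005 0.0001 0 0;-0.002 0.0004 0 0;-0.005 0.001 0 0;-0.01 0.002 0 0;-0.01 0.002 0 0;0 0 0.03 0;0 0 0.04 0;0 0 0.03 0")

```text
time: 13.02
tool_pos: [0.5556, 0.1965, 0.1298]
tcp_rot: [0.311, 3.125, 0.001]
wrist_force: [-0.8, -0.2, -0.1]
width: 0.589
grip_force: 0.0
```

carry_out(series="0.01 0.01 0 -10;0.01 0.01 0 -10;0.01 0.01 0 -10;0.01 0.01 0 -10;0.01 0.01 0 -10;0.01 0.01 0 -10;0.0155 0.0105 0 -9.9;0 0 0 0;0 0 0 0", jaw=-1)

```text
time: 14.15
tool_pos: [0.6304, 0.2664, 0.1279]
tcp_rot: [-2.042, -2.387, 0.002]
wrist_force: [-0.1, -0.2, -0.2]
width: 0.001
grip_force: 0.0
```

```bash
python3 -c "
from h import *
print(jar('top5.png'));s=bot.read_state();print(s['time'],s['tool_pos'],loc(s['tool_pos']),s['wrist_force'],s['q'],s['width'])"
```

```text
{'n': 1565, 'circ': array([-46.53234534, 150.1439992 ]), 'r': 36.60813903808594, 'ell': array([-46.31438326, 150.06240674]), 'ax': (71.73983764648438, 72.97553253173828), 'zstd': np.float64(0.0010907337573798936)}
14.2 [0.63046021 0.26620871 0.12799448] [-0.06804452  0.23285301] [-0.61687588  0.27685021 -0.78515326] [ 3.63181610e-01  3.70195319e-01  1.69003496e+00 -9.09315080e-05
  1.08257005e+00  2.08861762e-01] -0.0015241082807983856
```

carry_out(series="0 0 -0.03 0;0 0 -0.03 0;0 0 -0.03 0;0 0 -0.01 0;-0.001 -0.005 0 0;-0.001 -0.005 0 0;-0.001 -0.005 0 0;-0.0008 -0.004 0 0;-0.0004 -0.002 0 0;-0.0002 -0.001 0 0;-0.0002 -0.001 0 0;-0.0002 -0.001 0 0;-0.0002 -0.001 0 0;-0.0002 -0.001 0 0;-0.0002 -0.001 0 0;-0.0002 -0.001 0 0;-0.0002 -0.001 0 0")

```text
time: 16.32
tool_pos: [0.6253, 0.2379, 0.0282]
tcp_rot: [-2.046, -2.383, 0.0]
wrist_force: [-1.0, 2.0, -0.3]
width: -0.002
grip_force: 0.0
```

carry_out(series="-0.0002 -0.001 0 0;-0.0002 -0.001 0 0;-0.0002 -0.001 0 0;-0.0002 -0.001 0 0;-0.0002 -0.001 0 0;-0.0002 -0.001 0 0")

```text
time: 17.08
tool_pos: [0.6245, 0.2315, 0.0283]
tcp_rot: [-2.046, -2.384, -0.0]
wrist_force: [-1.2, 3.0, 0.4]
width: -0.003
grip_force: 0.0
```

```bash
python3 -c "
from h import *
print(jar('top6.png'));s=bot.read_state();f=s['wrist_force'];print(s['time'],s['tool_pos'],loc(s['tool_pos']),f[:2]@X,f[:2]@Y)"
```

```text
{'n': 1567, 'circ': array([-46.41029733, 141.19958951]), 'r': 36.565162658691406, 'ell': array([-46.64020639, 141.13861589]), 'ax': (71.69588470458984, 72.13641357421875), 'zstd': np.float64(0.001063688711664473)}
17.125 [0.62451605 0.23136564 0.02828126] [-0.06699356  0.19752298] -1.9530888607999524 1.5315152138925165
```

carry_out(series="-0.0005 -0.00245 0 0;-0.0005 -0.00245 0 0;-0.0005 -0.00245 0 0;-0.0005 -0.00245 0 0;-0.0005 -0.00245 0 0;-0.0005 -0.00245 0 0;-0.0005 -0.00245 0 0;-0.0005 -0.00245 0 0;-0.0005 -0.00245 0 0;-0.0005 -0.00245 0 0;-0.0005 -0.00245 0 0;-0.0005 -0.00245 0 0;-0.0005 -0.00245 0 0;-0.0005 -0.00245 0 0;-0.0005 -0.00245 0 0;-0.0005 -0.00245 0 0;-0.0005 -0.00245 0 0;-0.0005 -0.00245 0 0")

```text
time: 19.38
tool_pos: [0.6155, 0.1873, 0.0283]
tcp_rot: [-2.046, -2.384, -0.0]
wrist_force: [-1.2, 2.0, -0.1]
width: 0.001
grip_force: 0.0
```

```bash
python3 -c "
from h import *
print(jar('top7.png'));s=bot.read_state();f=s['wrist_force'];print(s['time'],s['tool_pos'],loc(s['tool_pos']),f[:2]@X,f[:2]@Y)"
```

```text
{'n': 1609, 'circ': array([-46.13006011,  96.51448584]), 'r': 36.85908126831055, 'ell': array([-46.40516649,  96.29612584]), 'ax': (72.16655731201172, 72.82707977294922), 'zstd': np.float64(0.001083256585081832)}
19.425 [0.61546878 0.18694934 0.0282501 ] [-0.06709482  0.15219575] -1.075219725007669 1.2346654302143394
```

carry_out(series="-0.0005 -0.00245 0 0;-0.0005 -0.00245 0 0;-0.0005 -0.00245 0 0;-0.0005 -0.00245 0 0;-0.0005 -0.00245 0 0;-0.0005 -0.00245 0 0;-0.0005 -0.00245 0 0;-0.0005 -0.00245 0 0;-0.0005 -0.00245 0 0;-0.0005 -0.00245 0 0;-0.0005 -0.00245 0 0;-0.0005 -0.00245 0 0;-0.0005 -0.00245 0 0;-0.0005 -0.00245 0 0;-0.0005 -0.00245 0 0;-0.0005 -0.00245 0 0;-0.0005 -0.00245 0 0;-0.0005 -0.00245 0 0")

```text
time: 21.68
tool_pos: [0.6064, 0.1432, 0.0283]
tcp_rot: [-2.046, -2.384, 0.0]
wrist_force: [-1.6, 2.6, -0.2]
width: 0.001
grip_force: 0.0
```

carry_out(series="-0.0005 -0.00245 0 0;-0.0005 -0.00245 0 0;-0.0005 -0.00245 0 0;-0.0005 -0.00245 0 0;-0.0005 -0.00245 0 0;-0.0005 -0.00245 0 0;-0.0005 -0.00245 0 0;-0.0005 -0.00245 0 0;-0.0005 -0.00245 0 0;-0.0005 -0.00245 0 0;-0.0005 -0.00245 0 0;-0.0005 -0.00245 0 0;-0.0005 -0.00245 0 0;-0.0005 -0.00245 0 0;-0.0005 -0.00245 0 0;-0.0005 -0.00245 0 0;-0.0005 -0.00245 0 0;-0.0005 -0.00245 0 0")

```text
time: 23.92
tool_pos: [0.5975, 0.0991, 0.0283]
tcp_rot: [2.046, 2.384, -0.0]
wrist_force: [-1.7, 2.3, 0.9]
width: -0.005
grip_force: 0.0
```

carry_out(series="-0.0005 -0.00245 0 0;-0.0005 -0.00245 0 0;-0.0005 -0.00245 0 0;-0.0005 -0.00245 0 0;-0.0005 -0.00245 0 0;-0.0005 -0.00245 0 0;-0.0005 -0.00245 0 0;-0.0005 -0.00245 0 0;-0.0005 -0.00245 0 0;-0.0005 -0.00245 0 0;-0.0005 -0.00245 0 0;-0.0005 -0.00245 0 0;-0.0005 -0.00245 0 0;-0.0005 -0.00245 0 0;-0.0005 -0.00245 0 0;-0.0005 -0.00245 0 0;-0.0005 -0.00245 0 0;-0.0005 -0.00245 0 0")

```text
time: 26.18
tool_pos: [0.5885, 0.055, 0.0283]
tcp_rot: [2.046, 2.384, 0.0]
wrist_force: [-0.6, 2.0, 0.5]
width: 0.003
grip_force: 0.0
```

```bash
python3 -c "
from h import *
print(jar('top8.png'));s=bot.read_state();f=s['wrist_force'];print(s['time'],s['tool_pos'],loc(s['tool_pos']),f[:2]@X,f[:2]@Y)"
```

```text
{'n': 406, 'circ': array([-46.06126715, -38.40853408]), 'r': 36.6912841796875, 'ell': array([-49.24245263, -41.44807279]), 'ax': (63.79439926147461, 76.05038452148438), 'zstd': np.float64(0.0010657732656846398)}
26.225 [0.58849276 0.05471609 0.02828904] [-0.06743657  0.01724243] -1.889669644111828 0.9996233016780302
```

carry_out(series="-0.0004 -0.00196 0 0;-0.0004 -0.00196 0 0;-0.0004 -0.00196 0 0;-0.0004 -0.00196 0 0;-0.0004 -0.00196 0 0;-0.0004 -0.00196 0 0;-0.0004 -0.00196 0 0;-0.0004 -0.00196 0 0;-0.0004 -0.00196 0 0;-0.0004 -0.00196 0 0;-0.0004 -0.00196 0 0;-0.0004 -0.00196 0 0;-0.0004 -0.00196 0 0;-0.0004 -0.00196 0 0;-0.0002 -0.00098 0 0;-0.0002 -0.00098 0 0;-0.0002 -0.00098 0 0;-0.0002 -0.00098 0 0;-0.0002 -0.00098 0 0")

```text
time: 28.6
tool_pos: [0.5819, 0.0228, 0.0283]
tcp_rot: [2.046, 2.384, -0.0]
wrist_force: [-1.1, 1.3, 0.4]
width: -0.004
grip_force: 0.0
```

carry_out(series="-0.0001 -0.0005 0 0;-0.0001 -0.0005 0 0;-0.0001 -0.0005 0 0;-0.0001 -0.0005 0 0")

```text
time: 29.1
tool_pos: [0.5815, 0.0208, 0.0283]
tcp_rot: [-2.046, -2.384, 0.0]
wrist_force: [-0.9, 2.5, -0.4]
width: 0.001
grip_force: 0.0
```

carry_out(series="-0.0001 -0.0005 0 0;-0.0001 -0.0005 0 0")

```text
time: 29.35
tool_pos: [0.5813, 0.0198, 0.0283]
tcp_rot: [2.046, 2.384, 0.0]
wrist_force: [-0.8, 2.3, -0.2]
width: 0.001
grip_force: 0.0
```

carry_out(series="-0.0001 -0.0005 0 0;-0.0001 -0.0005 0 0")

```text
time: 29.6
tool_pos: [0.581, 0.0188, 0.0283]
tcp_rot: [-2.046, -2.384, 0.0]
wrist_force: [-0.4, 2.2, 0.4]
width: -0.001
grip_force: 0.0
```

carry_out(series="-0.0001 -0.0005 0 0;-0.0001 -0.0005 0 0")

```text
time: 29.85
tool_pos: [0.5809, 0.0178, 0.0283]
tcp_rot: [-2.046, -2.384, -0.0]
wrist_force: [-0.4, 2.7, -0.0]
width: -0.002
grip_force: 0.0
```

carry_out(series="-0.0001 -0.0005 0 0;-0.0001 -0.0005 0 0")

```text
time: 30.1
tool_pos: [0.5807, 0.0171, 0.0283]
tcp_rot: [-2.046, -2.383, -0.001]
wrist_force: [-1.4, 4.5, 0.5]
width: -0.001
grip_force: 0.0
```

carry_out(series="-0.0001 -0.0005 0 0")

```text
time: 30.22
tool_pos: [0.5807, 0.0167, 0.0283]
tcp_rot: [-2.046, -2.383, -0.001]
wrist_force: [-0.2, 5.0, -0.3]
width: 0.002
grip_force: 0.0
```

carry_out(series="-0.0001 -0.0005 0 0")

```text
time: 30.35
tool_pos: [0.5806, 0.0164, 0.0284]
tcp_rot: [-2.046, -2.383, -0.001]
wrist_force: [0.2, 7.0, 0.8]
width: 0.004
grip_force: 0.0
```

carry_out(series="-0.0001 -0.0005 0 0")

```text
time: 30.48
tool_pos: [0.5805, 0.0161, 0.0285]
tcp_rot: [-2.046, -2.383, -0.002]
wrist_force: [-1.2, 6.6, 1.7]
width: 0.003
grip_force: 0.0
```

carry_out(series="-0.0001 -0.0005 0 0")

```text
time: 30.6
tool_pos: [0.5805, 0.0157, 0.0285]
tcp_rot: [-2.046, -2.383, -0.002]
wrist_force: [-0.5, 7.6, 1.1]
width: -0.004
grip_force: 0.0
```

carry_out(series="-0.0001 -0.0005 0 0;-0.0001 -0.0005 0 0")

```text
time: 30.85
tool_pos: [0.5804, 0.0152, 0.0286]
tcp_rot: [-2.046, -2.383, -0.003]
wrist_force: [-1.1, 9.2, 1.9]
width: -0.001
grip_force: 0.0
```

carry_out(series="0 0 0 0")

```text
time: 30.98
tool_pos: [0.5804, 0.0152, 0.0286]
tcp_rot: [-2.046, -2.383, -0.003]
wrist_force: [-1.9, 8.5, 1.5]
width: 0.001
grip_force: 0.0
```

carry_out(series="-0.0001 -0.0004 0 0;0 0 0 0;0 0 0 0")

```text
time: 31.35
tool_pos: [0.5804, 0.0149, 0.0287]
tcp_rot: [-2.046, -2.383, -0.003]
wrist_force: [-1.2, 9.9, 1.1]
width: -0.002
grip_force: 0.0
```

carry_out(series="0 0 0 0;0 0 0 0;0 0 0 0")

```text
time: 31.72
tool_pos: [0.5804, 0.015, 0.0287]
tcp_rot: [-2.046, -2.383, -0.003]
wrist_force: [-0.2, 9.2, 1.9]
width: -0.0
grip_force: 0.0
```

carry_out(series="0 0 0 0;0 0 0 0")

```text
time: 31.98
tool_pos: [0.5804, 0.015, 0.0287]
tcp_rot: [-2.046, -2.383, -0.003]
wrist_force: [-1.1, 9.7, 2.1]
width: 0.001
grip_force: 0.0
```

carry_out(series="0.00005 0.00025 0 0;0.00005 0.00025 0 0;0.00005 0.00025 0 0;0.00005 0.00025 0 0;0.00005 0.00025 0 0;0.00005 0.00025 0 0;0.00005 0.00025 0 0;0.00005 0.00025 0 0;0.00005 0.00025 0 0;0.00005 0.00025 0 0;0.00005 0.00025 0 0;0.00005 0.00025 0 0;0.00005 0.00025 0 0;0.00005 0.00025 0 0;0.00005 0.00025 0 0;0.00005 0.00025 0 0;0.00005 0.00025 0 0;0.00005 0.00025 0 0;0.00005 0.00025 0 0;0.00005 0.00025 0 0")

```text
time: 34.48
tool_pos: [0.5811, 0.0184, 0.0283]
tcp_rot: [2.046, 2.384, 0.0]
wrist_force: [0.6, 0.4, 0.1]
width: -0.002
grip_force: 0.0
```

carry_out(series="0.00006 0.0003 0 0;0.00006 0.0003 0 0;0.00006 0.0003 0 0;0.00006 0.0003 0 0;0.00006 0.0003 0 0;0.00006 0.0003 0 0;0.00006 0.0003 0 0;0.00006 0.0003 0 0;0.00006 0.0003 0 0;0.00006 0.0003 0 0")

```text
time: 35.72
tool_pos: [0.5816, 0.0215, 0.0283]
tcp_rot: [2.046, 2.384, 0.0]
wrist_force: [0.3, -0.6, 0.3]
width: -0.0
grip_force: 0.0
```

```bash
python3 -c "
from h import *
print(jar());s=bot.read_state();f=s['wrist_force'];print(s['time'],s['tool_pos'],loc(s['tool_pos']),f[:2]@X,f[:2]@Y)"
```

```text
{'n': 602, 'circ': array([-51.31939535, -73.15809283]), 'r': 31.876386642456055, 'ell': array([-55.06931899, -66.48159191]), 'ax': (42.72711181640625, 61.977787017822266), 'zstd': np.float64(0.0010923145013396636)}
35.775 [0.58162171 0.02149622 0.02828873] [-0.06761465 -0.01667936] -0.19386752265592988 -0.8942350168761735
```

Released; the force is zero. I retreat along the wall, rise, and look.

carry_out(series="0.0004 0.002 0 0;0.0008 0.004 0 0;0.001 0.005 0 0;0.002 0.01 0 0;0.002 0.01 0 0;0.002 0.01 0 0;0 0 0.03 0;0 0 0.04 0;0 0 0.04 0;0 0.05 0.02 0;0 0.05 0.02 0;0 0.05 0 0;0 0 0 0")

```text
time: 37.4
tool_pos: [0.5896, 0.2164, 0.1789]
tcp_rot: [2.041, 2.388, 0.003]
wrist_force: [-0.1, -0.0, -0.2]
width: 0.0
grip_force: 0.0
```

```bash
python3 -c "
from h import *
print(jar('top9.png'));im,d=look('scene','scene9.png')
a=cv2.resize(cv2.imread('pics/top9.png')[140:300,250:450],None,fx=2,fy=2);b=cv2.resize(im[140:300,140:340],None,fx=2,fy=2)
cv2.imwrite('pics/c9.png',np.hstack([a,b]))"
```

```text
{'n': 1700, 'circ': array([-46.24718934, -77.27903889]), 'r': 36.61931228637695, 'ell': array([-45.93601118, -77.08707784]), 'ax': (71.93853759765625, 72.72966003417969), 'zstd': np.float64(0.001096424538612558)}
```

View pics/c9.png

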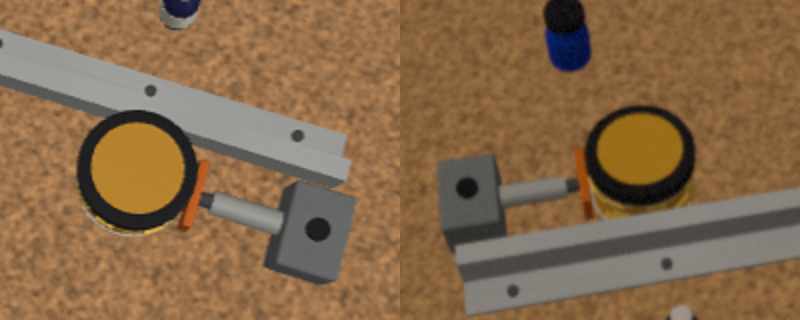

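The crops show the jar upright, touching the pad at (195,190) in the left one and the wall at (190,130). Its centre measures (-46, -77) mm in the rail frame, which matches contact with both.

```bash
python3 -c "
from h import *
print(bot.finish_job())"
```

```text
the job is handed in; nothing more can be done
None
```

The jar went straight to the wall, then along it to the pad, where I held it for about 1 s at an estimated 8 N (9–10 N at the wrist, less table drag); it now stands against both, the arm is clear, and the job is handed in.

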